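Tuck a dish carrier under the stage leaf and hold it down

TASK

Swing the clamp lever on the microscope stage up and well over to its outer side, leaving it open, then pick up the dish carrier with the single round hole by its fin and, from the lever's side of the spring leaf, tuck its front edge under the leaf, centred and square, until it is fully home against the stop, without lifting the leaf. Finish while still holding the carrier by the fin and pressing it flat on the stage bed with a firm push (about 10 N); do not let go. Leave the slotted carrier and everything else on the bench where it is.

Things in the scene. Friction and masses are not known exactly. Their poses are not given: they have to be found in the camera images.
- stage: Low white microscope stage, fixed to the bench, 200 x 200 mm, turned by up to 0.3 rad; its dark flat bed is 45 mm above the bench. Origin: centre of its underside at bench height; x points from the open loading side (near the robot) towards the spring leaf and stop, y to the left, z up. In this frame the stop's face is at x = +75 mm (5 mm tall, 90 mm wide, centred on y = 0), and the carrier is fully home when its front edge touches it.
- bed: The dark metal top plate of the stage, 200 x 200 x 9 mm, on which the carrier is pressed. Origin: centre of its underside, 36 mm above the bench; axes as the stage.
- leaf (a joint): Thin steel spring leaf, 90 mm wide across the far part of the bed, hinged at the stage's x = +94 mm and reaching back over the bed to x = +43 mm. Its underside is 6.5 mm above the bed, its front 9 mm (x = +43 to +52 mm) bent upwards by 30 degrees to about 10 mm above the bed as a lead-in. Lift angle in rad, 0 at rest; a light spring closes it, about 1.2 N at the lip lifts it. Must stay below 0.10.
- leaf_lip (a point): Middle of the leaf's front lip, at stage x = +44 mm, y = 0, 12 mm above the bed.
- lever (a joint): Clamp lever, a steel bar 8 mm wide that lies across the bed along the stage's +y, over the carrier's way in, hinged between the two black cheeks of a socket block on the stage's right (-y) side. Angle in rad: 0 lies level (shut), 1.57 upright, 2.6 end of travel, leaning far over outwards to -y. Starts between 0 and 0.2. It stays where it is left (about 1 N at the tab moves it).
- lever_grip (a point): Grip point on the lever's free end: middle of a black upright tab 12 mm thick along the stage's x, 18 mm along the lever and 38 mm tall (its top 15 mm above this point, with the lever shut). With the lever shut at stage x = -25 mm, y = +30 mm, 28 mm above the bed. It moves on a circle of 97 mm radius about point lever_hinge.
- lever_hinge (a point): Point on the lever's hinge axis (axis along the stage's x), at stage x = -25 mm, y = -65 mm, 10 mm above the bed. Opened to 2.4 rad the lever still stands up to 85 mm above the bed, at y = -65 to -165 mm: a carrier brought from that side must pass well above it or it is knocked shut.
- carrier: The dish carrier: flat metal plate 110 (x) x 70 (y) x 4 mm with one round hole of 40 mm (centre at x = +14 mm), and an upright fin to hold it by near its rear end; 0.10 to 0.17 kg. Lies on the bench left or right of the stage. Origin: centre of the underside; +x to its front edge, which is tucked (the end away from the fin).
- carrier_fin (a point): Grip point of the carrier's fin, carrier x = -30 mm, y = 0, 30 mm above the underside. The fin is 12 mm thick along the carrier's x, 40 mm long along y, from the plate's top to 42 mm above the underside.
- carrier_front (a point): Middle of the carrier's front edge at its underside, carrier x = +55 mm.
- slide_carrier: Another carrier of the same outline and fin, but with two slots instead of the round hole; lies on the other side of the stage. Leave alone. Origin: centre of the underside.
- dish: Closed clear culture dish, 58 mm across, 15 mm tall, on the bench. Origin: centre of the underside. Bystander.
- tube_rack: White tube rack, 70 x 140 x 80 mm. Origin: centre of the underside. Bystander.
- bottle: Glass bottle, 68 mm across, 150 mm tall. Origin: centre of the underside. Bystander.
- tip_box: Grey pipette-tip box, 122 x 87 x 72 mm. Origin: centre of the underside. Bystander.
- beaker: Glass beaker, 64 mm across, 85 mm tall. Origin: centre of the underside. Bystander.
- tweezers: Steel tweezers lying on the bench, 120 x 16 x 6 mm. Origin: centre of the underside. Bystander.
There are look-alikes about, which are no part of the job. What is shaped like the carrier but blue or green is not meant.

How it is judged:
On the way, in this order (a step that is already met when the one before it is completed fails the run):
1. the clamp lever is swung up and over to the outside (past 1.8 rad) (value of joint lever above 1.8 rad), for 0.2 s.
2. the dish carrier is lifted off the bench to above the bed's height (height (world z) of carrier above 0.046 m), for 0.1 s.
3. the carrier's front edge is under the leaf, low over the bed (x of carrier_front in the frame of stage above 0.058 m and z of carrier_front in the frame of stage below 0.051 m and y of carrier_front in the frame of stage between -0.03 and 0.03 m), for 0.1 s.
At the end, for the whole second after the job is handed in: Front edge under the leaf within 4 mm of the stop, 13 mm of the middle, square within 0.10 rad, flat (tilt under 0.035 rad, edge within 3.5 mm of the bed), carrier still; gripper on it (over 3 N), pressing it on the bed over 4 N; leaf under 0.05 rad; lever over 1.8 rad (x of carrier_front in the frame of stage above 0.071 m and z of carrier_front in the frame of stage below 0.0485 m and y of carrier_front in the frame of stage between -0.013 and 0.013 m and angle between the x axis of carrier and the x axis of stage, either way round below 0.1 rad and angle between carrier's own z axis and vertical below 0.035 rad and contact force between carrier and bed above 4 N and contact force between the fingers and carrier above 3 N and value of joint leaf below 0.05 rad and value of joint lever above 1.8 rad and linear speed of carrier below 0.02 m/s); the arm keeps its last pose, push and grip.
It fails at once if the leaf is lifted (0.10 rad or more, about 5 mm at the lip) (value of joint leaf above 0.1 rad).
It fails at once if the other carrier or a bystander is moved by more than 30 mm (distance of any of slide_carrier, dish, tube_rack, bottle, tip_box, beaker, tweezers from where it was at the start of the episode above 0.03 m).
It also fails if it takes over 54 s, if anything falls off the work surface, if the arm or the gripper's body presses on something with over 40 N, if the wrist force passes 120 N, or if a joint passes its speed limit or range.

ROBOT

A 6-joint arm with a two-finger parallel gripper is mounted at the origin on the work surface. World frame = base frame: x ahead of the robot, y to its left, z up, the work surface at z = 0. Lengths are in m, angles in rad, forces in N, time in s.
With the tool pointing down it reaches from about 0.225 to 0.875 m from the base axis. Payload 3.4 kg.
Tool frame: the origin (TCP) lies at the very end of the fingers, on their centre line; the grasp point (between the pads) lies 19 mm behind it; z points along the fingers, y is the direction in which the jaws open and shut (so a half turn about z gives the same grasp; the last joint's range is limited). The gripper opens to 85 mm and grips with 20 to 120 N. Pads are 22 mm wide; open, the fingers measure 114 mm over their backs; the gripper's body (76 mm by 85 mm) begins 54 mm behind the grasp point. The pads swing forward as they close: fully open they stand 13 mm farther back than shut.
Start: joints at [-1.351, 0.276, 1.505, -0, 1.361, -0.121], TCP at [0.192, -0.542, 0.231] pointing down, gripper open.
Joint ranges: [-2.89, 2.89], [-0.75, 2.08], [0.22, 2.7], [-1.18, 4.32], [0.11, 2.71], [-2.7, 2.7]. Speed limits (rad/s): [2.57, 2.57, 3.14, 3.14, 3.14, 3.14].

INTERFACE

Orientations are given as a unit quaternion [w, x, y, z].
In Python, from rig import telemetry, imaging, manip, finder gives the robot as it stands.
- The arm moves only by the tool arm_command, never from a script. Its argument "steps" is a list of rows, each a list of 3 entries, a list of its own where there are three numbers: the turn, a rotation vector about the world's x, y, z in rad, then the shift along the world's x, y, z in mm, then the closure in counts, from 0 (fully open) to 255 (shut). In form: [[[rx, ry, rz], [dx, dy, dz], grip], ...]. A call has 1 to 20 rows; each row shifts and turns the commanded pose from where the row before left it; what a row does not reach is not made up. A row lasts 1/8 s, in which the tool goes at most 62.5 mm and 10.7 degrees, less where a joint would pass 70% of its speed; a pose out of reach is approached as far as the arm can. A call is refused whole if a number of a shift passes 62.5 or a number of a turn 0.188, either way. A call with a gripper value outside its range is refused whole. The fingers move at their own pace and stop on an object; "newtons" is the grip in N (left out, the last holds). Time passes only in rows, so rows that do not move let the fingers close. It gives the time, the measured TCP pose, the force and the opening at its end, in the units of the state.
- telemetry.get_state(): the state, without advancing time (a new reading comes with each control period).
- imaging.get_image(name): name is "scene" or "top"; returns the picture (480x640x3 uint8, blue, green, red); there is no depth.
- imaging.camera_params(name): a dict with "intrinsics" (3x3 intrinsics, pixels), "R" (3x3) and "t" (3): a world point X has camera coordinates R X + t. Camera axes: x right, y down, z forward; pixel columns grow to the right and rows downward; lengths in m; the calibration is good to about 2 mm. A picture is of the moment at which its call begins. camera_params takes no time and is no camera call.
- manip.sign_off(): hands the job in, once; it reports no verdict.
Trained networks look in the newest picture that a camera, given by its name, has taken for a name from the list of things; names that differ only in an ending like _2 or _b are one class to them, and where a whole thing is asked for, a point or a joint stands for the part that bears it (a point fixed in the world has none). Each returns a list of dicts, best first, with "score" (0 to 1); they miss things now and then, are a little off and sometimes report something else, mostly with a low value. They report only what shows in the picture. A call takes as long as a camera call. They do not tell look-alikes from the thing itself.
- finder.cut_out(camera, thing): "pixels" (480x640 bool, what is visible of it) and "extent" ([left, top, width, height] in pixels, round what is visible of it).
The state is a dict: "clock": time; "qpos": joint angles; "qd": joint speeds; "effort": joint torques, N m; "position": TCP position; "ee_rot": TCP orientation; "contact_force": force on the tool from outside, world axes, zero at the start; "moment": the same for the moment, N m; "width": finger opening in m.
Only numpy, scipy, OpenCV 4.12 (cv2) and the standard library are available. Lean on these libraries where they do the work, as an engineer would, in place of code of your own. Each camera call takes 0.05 s, during which the arm holds its last target.

## Working session

There is one attempt and no reset: what is moved stays moved. The work goes in short steps, Python scripts to look and compute and a tool call to move; the robot and the scene stay as the last step left them, time stands still between calls to the robot, and variables do not carry over. Pictures are saved under pics/ and viewed, and the job is handed in when it is done.

Besides the shell and the picture viewer there is one more tool, called after "Request:" as name([rows], argument=value, ...), one row to a line, values as JSON. arm_command: Moves the arm, as the interface text tells. Its arguments: {"type":"object","properties":{"steps":{"type":"array"},"newtons":{"type":"number"}},"required":["steps"]}

```bash
ls; mkdir -p pics; python3 - <<'E'
from rig import telemetry, imaging, manip, finder
import cv2
print(telemetry.get_state())
for n in ("scene","top"):
    im=imaging.get_image(n); cv2.imwrite(f"pics/{n}0.png",im)
    p=imaging.camera_params(n); print(n,p)
E
```

```text
pics
{'clock': 0.0, 'qpos': array([-1.35101160e+00,  2.76588645e-01,  1.50616052e+00,  5.55211088e-05,
        1.36069376e+00, -1.21028414e-01]), 'qd': array([-2.10174985e-03, -1.79370488e-04,  1.21252213e-05, -2.80910765e-03,
        1.05184755e-03, -9.43566266e-04]), 'effort': array([-8.88516497e-04, -4.16780126e+01, -2.45808023e+01, -2.24753830e-04,
        1.09856244e-02, -1.82790836e-05]), 'position': array([ 0.19207583, -0.54139893,  0.23043242]), 'ee_rot': array([-9.25351248e-04,  9.85516465e-01,  1.69577242e-01, -1.85514659e-05]), 'contact_force': array([0.51610359, 0.2532533 , 0.56980468]), 'moment': array([-0.00179879, -0.00708585,  0.00388895]), 'width': 0.08529572190267021}
scene {'intrinsics': array([[467.63518615,   0.        , 322.89789066],
       [  0.        , 467.63518615, 237.2300092 ],
       [  0.        ,   0.        ,   1.        ]]), 'R': array([[-0.3184196 ,  0.94786673, -0.01255486],
       [ 0.77342518,  0.25211552, -0.58159372],
       [-0.54810806, -0.19490109, -0.81338252]]), 't': array([ 0.12523217, -0.32148042,  1.83848396])}
top {'intrinsics': array([[591.17362482,   0.        , 320.65562715],
       [  0.        , 591.17362482, 242.05261849],
       [  0.        ,   0.        ,   1.        ]]), 'R': array([[-0.01967076, -0.99969121,  0.01518377],
       [-0.99591   ,  0.01825236, -0.08848804],
       [ 0.08818357, -0.0168623 , -0.99596151]]), 't': array([0.02522293, 0.48575325, 1.48191514])}
```

View pics/scene0.png

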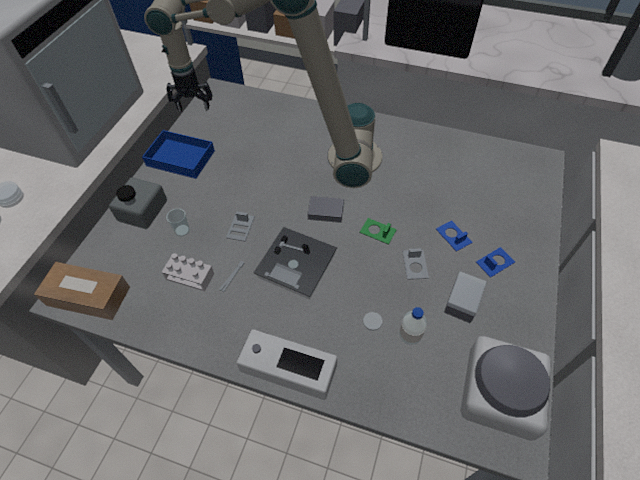

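View pics/top0.png

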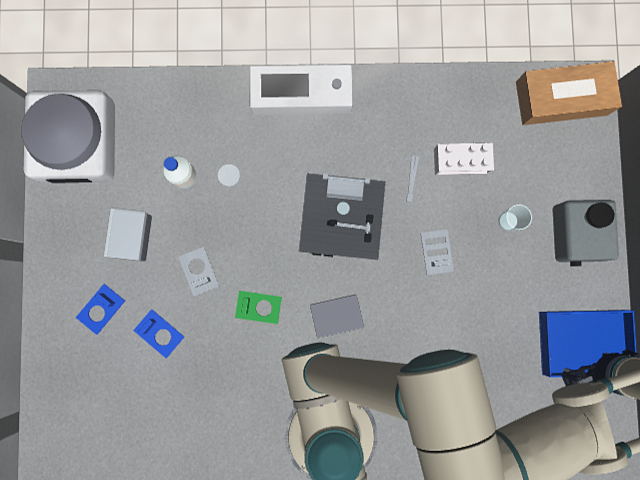

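The scene view shows the stage near (295,262) and the round-hole grey carrier at (416,263). In the top view the stage is at (343,215), the lever tab near (332,223), the carrier at (198,271) on the robot's left, and the slotted carrier at (437,252). I'll run the networks and zoom in.

```bash
cat > h.py <<'E'
import numpy as np, cv2
from rig import telemetry, imaging, manip, finder
from scipy.spatial.transform import Rotation as Rn
P={n:imaging.camera_params(n) for n in("scene","top")}
def proj(n,X):
    p=P[n]; c=np.asarray(X)@p["R"].T+p["t"]; u=c@p["intrinsics"].T; return u[...,:2]/u[...,2:]
def onz(n,uv,z):
    p=P[n]; d=p["R"].T@np.linalg.inv(p["intrinsics"])@np.array([uv[0],uv[1],1.]); o=-p["R"].T@p["t"]
    return o+d*(z-o[2])/d[2]
def tri(uv1,uv2):
    A=[]
    for n,uv in(("scene",uv1),("top",uv2)):
        M=P[n]["intrinsics"]@np.c_[P[n]["R"],P[n]["t"]]
        A+= [uv[0]*M[2]-M[0],uv[1]*M[2]-M[1]]
    X=np.linalg.svd(np.array(A))[2][-1]; return X[:3]/X[3]
E
python3 - <<'E'
from h import *
for n in("scene","top"):
    im=imaging.get_image(n)
    np.save(f"pics/{n}0.npy",im)
    for th in ("stage","bed","leaf","lever","lever_grip","carrier","carrier_fin","slide_carrier"):
        r=finder.cut_out(n,th)
        for k,d in enumerate(r[:4]):
            m=d["pixels"]; ys,xs=np.nonzero(m)
            print(n,th,round(d["score"],2),d["extent"],xs.mean().round(1),ys.mean().round(1),m.sum())
            if k==0: np.save(f"pics/m_{n}_{th}.npy",m)
t=np.load("pics/top0.npy"); s=np.load("pics/scene0.npy")
cv2.imwrite("pics/ta.png",cv2.resize(t[165:265,290:400],None,fx=6,fy=6,interpolation=cv2.INTER_CUBIC))
cv2.imwrite("pics/tb.png",cv2.resize(t[240:305,170:230],None,fx=8,fy=8,interpolation=cv2.INTER_CUBIC))
cv2.imwrite("pics/sa.png",cv2.resize(s[220:300,245:345],None,fx=6,fy=6,interpolation=cv2.INTER_CUBIC))
cv2.imwrite("pics/sb.png",cv2.resize(s[240:285,395:435],None,fx=10,fy=10,interpolation=cv2.INTER_CUBIC))
print(telemetry.get_state()["clock"])
E
```

```text
scene stage 0.69 [166.7, 210.6, 21.7, 27.7] 177.7 221.8 455
scene stage 0.59 [254.4, 228.5, 83.9, 71.7] 294.8 262.6 3577
scene bed 0.76 [255.4, 227.6, 79.4, 72.0] 297.4 260.5 2928
scene leaf 0.72 [270.9, 265.8, 30.8, 21.4] 284.5 274.7 409
scene lever 0.5 [278.0, 238.6, 31.4, 16.5] 296.2 247.9 162
scene lever_grip 0.69 [275.3, 242.6, 32.8, 11.9] 296.0 248.0 145
scene carrier 0.61 [476.2, 253.9, 39.8, 23.3] 493.7 262.2 528
scene carrier 0.59 [434.0, 221.1, 37.4, 30.3] 453.7 236.3 514
scene carrier 0.55 [398.1, 247.2, 28.2, 32.6] 414.4 263.2 543
scene carrier 0.32 [271.6, 264.4, 30.0, 21.6] 285.1 275.1 422
scene carrier_fin 0.93 [357.8, 220.3, 38.5, 22.5] 378.1 231.1 521
scene carrier_fin 0.76 [475.0, 247.6, 38.5, 28.2] 494.8 261.7 527
scene carrier_fin 0.75 [402.2, 252.1, 26.8, 28.1] 414.5 263.4 513
scene carrier_fin 0.73 [434.9, 220.9, 34.8, 28.3] 453.4 235.6 453
scene slide_carrier 0.77 [223.7, 209.9, 28.0, 31.4] 239.8 226.9 575
scene slide_carrier 0.32 [253.6, 228.1, 82.0, 69.5] 297.4 260.1 2743
top stage 0.69 [300.7, 172.3, 83.3, 86.7] 341.5 216.8 6278
top bed 0.98 [295.7, 175.0, 9
[... 184 characters left out ...]
98.3 272.9 926
top lever 0.66 [327.8, 219.8, 44.3, 9.1] 346.5 225.1 138
top lever_grip 0.77 [329.3, 221.5, 36.0, 11.9] 348.1 225.4 206
top carrier 0.95 [136.4, 313.3, 47.2, 48.7] 157.4 333.2 993
top carrier 0.89 [234.6, 290.1, 46.7, 33.7] 256.9 307.5 1017
top carrier 0.88 [79.2, 283.4, 43.7, 51.8] 101.1 308.0 1007
top carrier 0.7 [178.2, 249.4, 40.5, 45.9] 198.3 272.9 891
top carrier_fin 0.88 [134.1, 311.3, 51.4, 47.1] 157.4 333.4 1003
top carrier_fin 0.82 [181.5, 249.1, 39.8, 47.8] 198.8 272.8 938
top carrier_fin 0.8 [78.2, 282.5, 44.5, 52.4] 100.9 308.3 1030
top carrier_fin 0.74 [236.1, 292.0, 45.4, 29.4] 256.7 307.3 947
top slide_carrier 0.73 [421.4, 226.5, 31.5, 47.6] 436.4 253.2 981
1.0
```

View pics/ta.png

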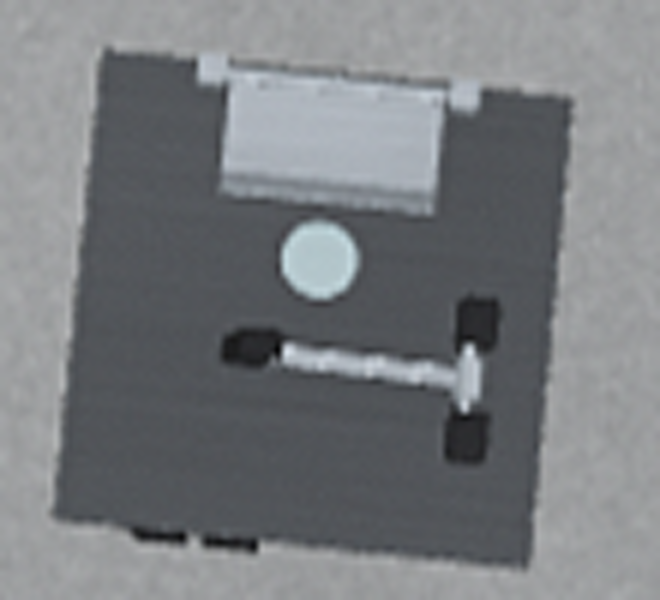

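View pics/sa.png

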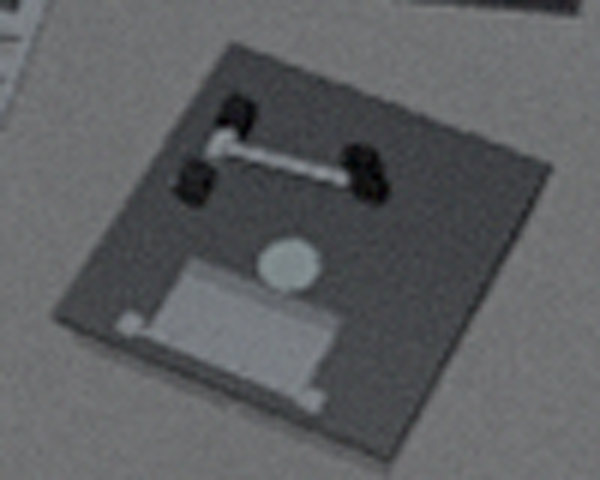

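View pics/tb.png

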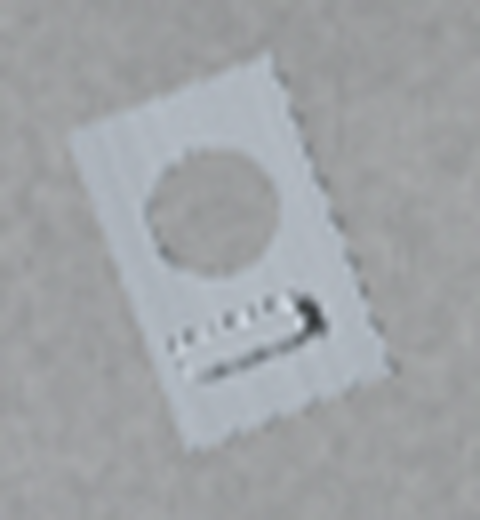

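View pics/sb.png

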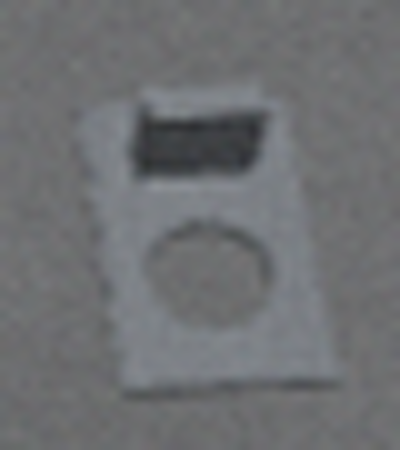

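```bash
python3 - <<'E'
from h import *
from scipy.optimize import least_squares
def up(pts,f,o): return (np.array(pts,float)+.5)/f-.5+np.array(o)
def fit(model,obs,x0):
    def T(q,m): 
        c,s=np.cos(q[3]),np.sin(q[3]); return np.array([q[0]+c*m[0]-s*m[1],q[1]+s*m[0]+c*m[1],q[2]+m[2]])
    def f(q): return np.concatenate([proj(n,T(q,m))-uv for n,m,uv in obs])
    r=least_squares(f,x0); return r.x,r.fun.reshape(-1,2)
L=.1
# stage: corners FL(+,+) FR(+,-) RR(-,-) RL(-,+)
M=[(L,L,0),(L,-L,0),(-L,-L,0),(-L,L,0)]
t=up([(103,50),(573,95),(528,568),(55,518)],6,(290,165))
# scene: far from cam = robot side
s=up([(388,462),(53,315),(230,43),(553,165)],6,(245,220))
obs=[("top",m,u) for m,u in zip(M,t)]+[("scene",m,u) for m,u in zip(M,s)]
q,r=fit(M,obs,[.5,0,.045,-.1]); print("stage",q.round(4)); print(r.round(2).tolist())
# tab top centre (approx mid of tab)
for nm,a,b in (("tab",(372,178),(250,347)),("leafcorner+y",(310,400),(212,70)),("leafcorner-y",(130,325),(465,97)),("hinge knob",(222,143),(468,375))):
    print(nm,tri(up([a],6,(245,220))[0],up([b],6,(290,165))[0]).round(4))
a,b=.055,.035
M=[(a,b,0),(a,-b,0),(-a,-b,0),(-a,b,0)]
t=up([(70,130),(268,55),(395,372),(192,450)],8,(170,240))
s=up([(340,382),(125,388),(85,110)],10,(395,240))
obs=[("top",m,u) for m,u in zip(M,t)]+[("scene",m,u) for m,u in zip(M,s)]
c,r=fit(M,obs,[.4,.3,.004,.3]); print("carrier",c.round(4)); print(r.round(2).tolist())
# hole centres
h=tri(up([(210,272)],10,(395,240))[0],up([(213,212)],8,(170,240))[0]); print("hole",h.round(4))
# fin top mid
h=tri(up([(200,100)],10,(395,240))[0],up([(237,322)],8,(170,240))[0]); print("fin",h.round(4))
cc,ss=np.cos(c[3]),np.sin(c[3]); print("fin pred",c[0]-.03*cc,c[1]-.03*ss, "hole pred",c[0]+.014*cc,c[1]+.014*ss)
cc,ss=np.cos(q[3]),np.sin(q[3])
for nm,p in (("grip",(-.025,.03)),("hinge",(-.025,-.065)),("lip",(.044,0))): print(nm,q[0]+cc*p[0]-ss*p[1],q[1]+ss*p[0]+cc*p[1])
E
```

```text
stage [ 0.5508 -0.0394  0.038  -0.1211]
[[0.12, -0.2], [0.06, 0.4], [0.27, -0.29], [-0.11, -0.08], [0.37, -0.53], [-0.08, 0.31], [0.27, 0.01], [-0.07, 0.2]]
tab [ 0.5285 -0.0093  0.0805]
leafcorner+y [0.6496 0.0017 0.0523]
leafcorner-y [ 0.6365 -0.1041  0.0513]
hinge knob [ 0.518  -0.1005  0.0579]
carrier [ 0.4195  0.3307 -0.0027  0.3594]
[[-0.36, 0.34], [0.46, -0.3], [-0.17, -0.12], [-0.47, 0.29], [-0.03, 0.03], [-0.09, 0.23], [-0.65, -0.14]]
hole [0.4322 0.335  0.0007]
fin [0.3959 0.3187 0.043 ]
fin pred 0.3913684850556076 0.3201895345202805 hole pred 0.43255738704619096 0.33566449341554483
grip 0.5295585493214071 -0.006582971892207301
hinge 0.5180800667853095 -0.10088697201239574
lip 0.5944282496604606 -0.04470018556164299
```

```bash
cat > fit.py <<'E'
from h import *
from scipy.optimize import least_squares
def up(pts,f,o): return (np.array(pts,float)+.5)/f-.5+np.array(o)
def T(q,m):
    c,s=np.cos(q[3]),np.sin(q[3]); m=np.asarray(m); return np.stack([q[0]+c*m[...,0]-s*m[...,1],q[1]+s*m[...,0]+c*m[...,1],q[2]+m[...,2]],-1)
def fitz(obs,x0,z):
    f=lambda q: np.concatenate([proj(n,T([q[0],q[1],z,q[2]],m))-uv for n,m,uv in obs])
    r=least_squares(f,x0); return np.array([r.x[0],r.x[1],z,r.x[2]]),r.fun.reshape(-1,2)
E
python3 - <<'E'
from fit import *
L=.1
M=[(L,L,0),(L,-L,0),(-L,-L,0),(-L,L,0)]
t=up([(103,50),(573,95),(528,568),(55,518)],6,(290,165))
s=up([(388,462),(53,315),(230,43),(553,165)],6,(245,220))
o1=[("top",m,u) for m,u in zip(M,t)];o2=[("scene",m,u) for m,u in zip(M,s)]
for o in (o1,o2,o1+o2):
    q,r=fitz(o,[.5,0,-.1],.045); print("stage",q.round(4),np.abs(r).max().round(2))
np.save("stage.npy",q)
a,b=.055,.035
M=[(a,b,0),(a,-b,0),(-a,-b,0),(-a,b,0)]
t=up([(70,130),(268,55),(395,372),(192,450)],8,(170,240))
s=up([(340,382),(125,388),(85,110)],10,(395,240))
o1=[("top",m,u) for m,u in zip(M,t)];o2=[("scene",m,u) for m,u in zip(M,s)]
for o in (o1,o2,o1+o2):
    c,r=fitz(o,[.4,.3,.3],.004); print("carrier",c.round(4),np.abs(r).max().round(2))
np.save("car.npy",c); print("fin",T(c,(-.03,0,.026)).round(4))
# lever angle by silhouette of tab box
q=np.load("stage.npy")
def hull(n,th):
    pts=[]
    for x in(-.006,.006):
        for v in(.086,.104):
            for w in(-.005+0.0,.033):
                pts.append((-.025+x,-.065+v*np.cos(th)-w*np.sin(th),.010+v*np.sin(th)+w*np.cos(th)))
    return proj(n,T(q,np.array(pts)))
for n,box in(("top",(320,212,345,232)),("scene",(298,238,314,258))):
    g=np.load(f"pics/{n}0.npy").mean(2); x0,y0,x1,y1=box; K=4
    sub=cv2.resize(g[y0:y1,x0:x1].astype(np.float32),None,fx=K,fy=K,interpolation=cv2.INTER_CUBIC)
    m=(sub<50).astype(np.uint8)
    ys,xs=np.nonzero(m); print(n,"blob",(xs.mean()/K+x0).round(1),(ys.mean()/K+y0).round(1),m.sum()/K/K)
    for th in np.arange(-.05,.3,.05):
        u=hull(n,th); r=np.zeros_like(m); h=cv2.convexHull(((u-np.array([x0,y0])+.5)*K).astype(np.float32)).astype(np.int32)
        cv2.fillConvexPoly(r,h,1); print(round(th,2),(round((r&m).sum()/(r|m).sum(),3)),u.mean(0).round(1))
E
```

```text
stage [ 0.5497 -0.0388  0.045  -0.1198] 0.42
stage [ 0.5549 -0.0378  0.045  -0.1236] 0.47
stage [ 0.5514 -0.0386  0.045  -0.1211] 1.39
carrier [0.4193 0.3291 0.004  0.3625] 0.54
carrier [0.4234 0.3318 0.004  0.3449] 0.38
carrier [0.4203 0.3299 0.004  0.3614] 1.11
fin [0.3922 0.3193 0.03  ]
top blob 331.8 222.7 48.9375
-0.05 0.492 [329.1 222.6]
0.0 0.532 [329.4 222.4]
0.05 0.595 [329.8 222.2]
0.1 0.652 [330.3 222. ]
0.15 0.693 [330.9 221.9]
0.2 0.667 [331.6 221.7]
0.25 0.598 [332.3 221.5]
scene blob 305.8 249.0 65.125
-0.05 0.312 [307.5 252.8]
0.0 0.397 [307.3 251.9]
0.05 0.499 [307. 251.]
0.1 0.629 [306.6 250.1]
0.15 0.758 [306.2 249.1]
0.2 0.811 [305.7 248.1]
0.25 0.675 [305.1 247.1]
```

Request:
arm_command([
  [[0,0,0.0924],[28.1,44.3,0],0],
  [[0,0,0.0924],[28.1,44.3,0],0],
  [[0,0,0.0924],[28.1,44.3,0],0],
  [[0,0,0.0924],[28.1,44.3,0],0],
  [[0,0,0.0924],[28.1,44.3,0],0],
  [[0,0,0.0924],[28.1,44.3,0],0],
  [[0,0,0.0924],[28.1,44.3,0],0],
  [[0,0,0.0924],[28.1,44.3,0],0],
  [[0,0,0.0924],[28.1,44.3,0],0],
  [[0,0,0.0924],[28.1,44.3,0],0],
  [[0,0,0.0924],[28.1,44.3,0],0],
  [[0,0,0.0924],[28.1,44.3,0],0],
  [[0,0,0],[0,0,-40],0],
  [[0,0,0],[0,0,-30],0],
  [[0,0,0],[0,0,0],0],
])

```text
clock: 2.88
position: [0.5276, -0.0099, 0.1593]
ee_rot: [-0.002, 0.748, 0.663, -0.002]
contact_force: [0.1, -0.3, 0.6]
width: 0.0853
```

```bash
python3 - <<'E'
from fit import *
st=telemetry.get_state(); R=Rn.from_quat(st["ee_rot"],scalar_first=True).as_matrix()
print(st["clock"],st["position"],np.arctan2(R[1,1],R[0,1]),R[2],st["width"],st["contact_force"])
im=imaging.get_image("top"); cv2.imwrite("pics/t1.png",cv2.resize(im[150:290,270:430],None,fx=5,fy=5,interpolation=cv2.INTER_CUBIC))
im=imaging.get_image("scene"); cv2.imwrite("pics/s1.png",cv2.resize(im[180:310,225:385],None,fx=5,fy=4.6,interpolation=cv2.INTER_CUBIC)[:600])
E
```

```text
2.875 [ 0.52755958 -0.00985811  0.15926309] -0.12070821102058626 [ 8.48567480e-05 -5.49812651e-03 -9.99984882e-01] 0.08530281954180878 [ 0.11005142 -0.29099629  0.55903064]
```

View pics/t1.png

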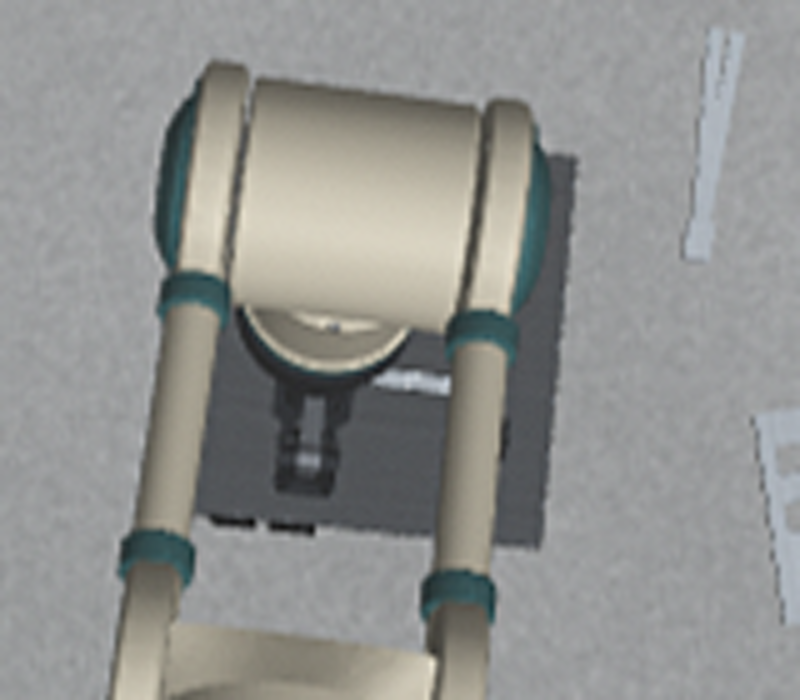

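View pics/s1.png

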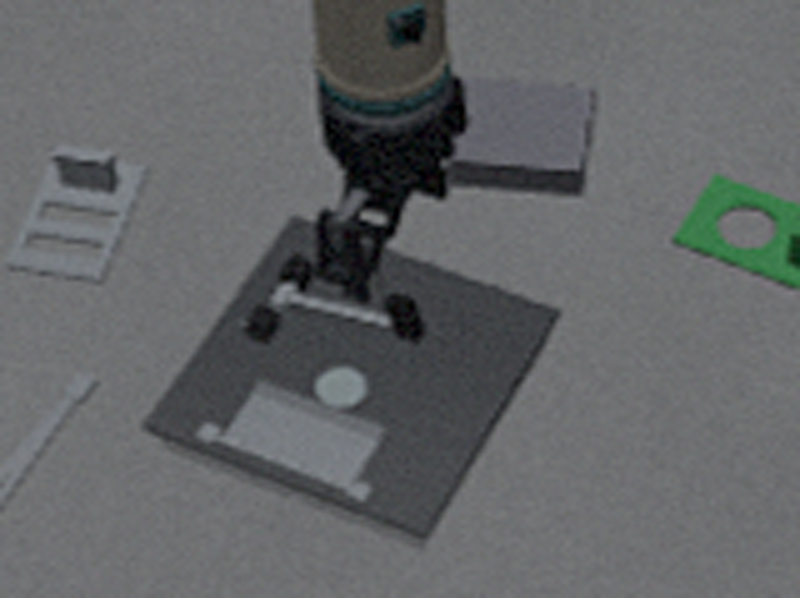

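The scene view shows the open gripper above and slightly behind the tab, which is at crop (405,318). The lever and cheeks are unobstructed, so I'm going down and closing.

Request:
arm_command([
  [[0,0,0],[2,0,-40],0],
  [[0,0,0],[0,0,-35],0],
  [[0,0,0],[0,0,-24],0],
  [[0,0,0],[0,0,0],0],
  [[0,0,0],[0,0,0],255],
  [[0,0,0],[0,0,0],255],
  [[0,0,0],[0,0,0],255],
  [[0,0,0],[0,0,0],255],
  [[0,0,0],[0,0,0],255],
], newtons=20)

```text
clock: 4.1
position: [0.5284, -0.0096, 0.0621]
ee_rot: [-0.002, 0.749, 0.663, -0.002]
contact_force: [-5.5, 1.6, 3.1]
width: 0.0115
```

```bash
python3 - <<'E'
from fit import *
st=telemetry.get_state(); print(st["clock"],st["position"],st["width"],st["contact_force"])
im=imaging.get_image("scene"); cv2.imwrite("pics/s2.png",cv2.resize(im[190:300,245:345],None,fx=6,fy=5.4,interpolation=cv2.INTER_CUBIC)[:600])
E
```

```text
4.1 [ 0.52838395 -0.00960349  0.06208844] 0.011486675508284907 [-5.51619044  1.64321632  3.07895973]
```

View pics/s2.png

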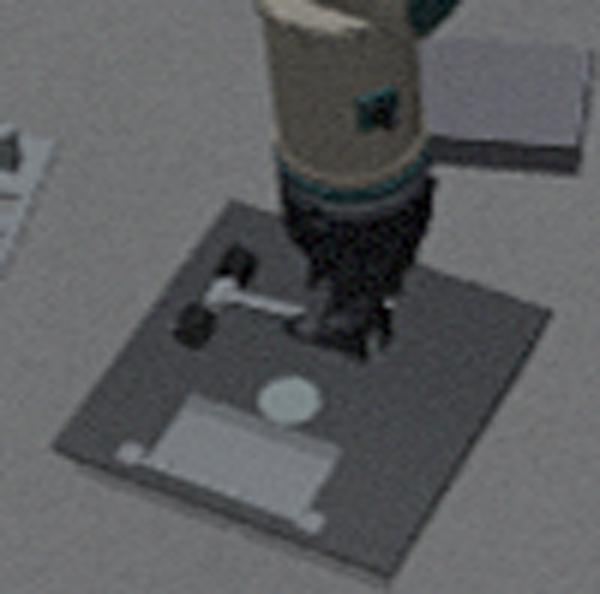

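Width 11.5 mm means the tab is held. Next I'll work out the arc about the hinge.

```bash
python3 - <<'E'
import numpy as np
r=95.1;ph=.278+np.arange(0,19)*.125
y=r*np.cos(ph);z=r*np.sin(ph)
for i in range(18): print(i+1, [round((y[i+1]-y[i])*.1197,1),round((y[i+1]-y[i])*.9928,1),round(z[i+1]-z[i],1)])
E
```

```text
1 [np.float64(-0.5), np.float64(-3.9), np.float64(11.2)]
2 [np.float64(-0.6), np.float64(-5.3), np.float64(10.6)]
3 [np.float64(-0.8), np.float64(-6.6), np.float64(9.9)]
4 [np.float64(-0.9), np.float64(-7.7), np.float64(9.0)]
5 [np.float64(-1.1), np.float64(-8.8), np.float64(7.9)]
6 [np.float64(-1.2), np.float64(-9.7), np.float64(6.8)]
7 [np.float64(-1.3), np.float64(-10.5), np.float64(5.5)]
8 [np.float64(-1.3), np.float64(-11.1), np.float64(4.1)]
9 [np.float64(-1.4), np.float64(-11.5), np.float64(2.7)]
10 [np.float64(-1.4), np.float64(-11.7), np.float64(1.2)]
11 [np.float64(-1.4), np.float64(-11.8), np.float64(-0.2)]
12 [np.float64(-1.4), np.float64(-11.7), np.float64(-1.7)]
13 [np.float64(-1.4), np.float64(-11.4), np.float64(-3.2)]
14 [np.float64(-1.3), np.float64(-10.9), np.float64(-4.6)]
15 [np.float64(-1.2), np.float64(-10.2), np.float64(-5.9)]
16 [np.float64(-1.1), np.float64(-9.4), np.float64(-7.1)]
17 [np.float64(-1.0), np.float64(-8.5), np.float64(-8.3)]
18 [np.float64(-0.9), np.float64(-7.4), np.float64(-9.3)]
```

Request:
arm_command([
  [[0,0,0],[-1.5,-3.9,11.2],255],
  [[0,0,0],[-0.6,-5.3,10.6],255],
  [[0,0,0],[-0.8,-6.6,9.9],255],
  [[0,0,0],[-0.9,-7.7,9.0],255],
  [[0,0,0],[-1.1,-8.8,7.9],255],
  [[0,0,0],[-1.2,-9.7,6.8],255],
  [[0,0,0],[0,0,0],255],
])

```text
clock: 5.03
position: [0.5231, -0.0533, 0.1181]
ee_rot: [-0.001, 0.749, 0.663, -0.002]
contact_force: [-6.4, 0.4, -1.3]
width: 0.0115
```

```bash
python3 - <<'E'
from fit import *
st=telemetry.get_state(); print(st["clock"],st["position"],st["width"],st["contact_force"],st["moment"])
im=imaging.get_image("scene"); cv2.imwrite("pics/s3.png",cv2.resize(im[190:300,245:345],None,fx=6,fy=5.4,interpolation=cv2.INTER_CUBIC)[:600])
E
```

```text
5.025 [ 0.52311704 -0.05333974  0.11807858] 0.011514215274750127 [-6.41199233  0.40482692 -1.25644927] [-0.02868231  0.89904554 -0.12741663]
```

View pics/s3.png

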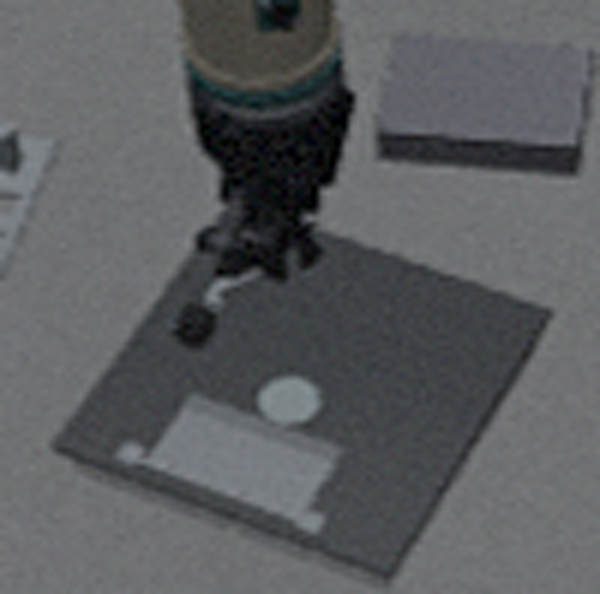

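The lever (bar at crop (235,285)) is rising with the gripper and the forces are small, so I'm continuing.

Request:
arm_command([
  [[0,0,0],[-2.3,-10.5,5.5],255],
  [[0,0,0],[-1.3,-11.1,4.1],255],
  [[0,0,0],[-1.4,-11.5,2.7],255],
  [[0,0,0],[-1.4,-11.7,1.2],255],
  [[0,0,0],[-1.4,-11.8,-0.2],255],
  [[0,0,0],[-1.4,-11.7,-1.7],255],
  [[0,0,0],[-1.4,-11.4,-3.2],255],
  [[0,0,0],[-1.3,-10.9,-4.6],255],
  [[0,0,0],[0,0,0],255],
])

```text
clock: 6.2
position: [0.512, -0.1442, 0.1221]
ee_rot: [-0.001, 0.749, 0.663, -0.001]
contact_force: [-5.3, 2.7, -2.3]
width: 0.0114
```

```bash
python3 - <<'E'
from fit import *
st=telemetry.get_state(); print(st["clock"],st["position"],st["width"],st["contact_force"],st["moment"])
im=imaging.get_image("scene"); cv2.imwrite("pics/s4.png",cv2.resize(im[190:300,220:345],None,fx=6,fy=5.4,interpolation=cv2.INTER_CUBIC)[:600])
E
```

```text
6.2 [ 0.51203416 -0.14419625  0.12206572] 0.011411815958223262 [-5.2674115   2.68184327 -2.26639093] [0.30031293 0.86330377 0.00417543]
```

View pics/s4.png

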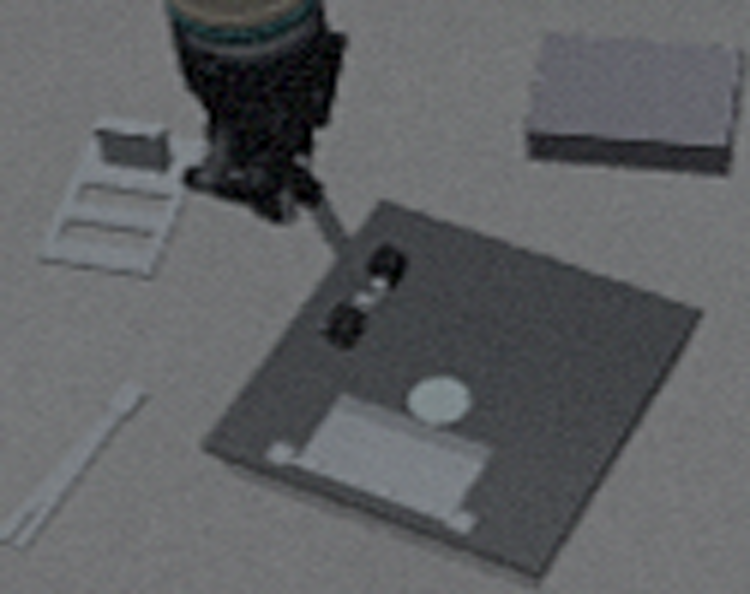

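The lever is over, at about 1.9 rad. I'll go four more rows, then release and lift straight up.

Request:
arm_command([
  [[0,0,0],[-1.2,-10.2,-5.9],255],
  [[0,0,0],[-1.1,-9.4,-7.1],255],
  [[0,0,0],[-1.0,-8.5,-8.3],255],
  [[0,0,0],[-0.9,-7.4,-9.3],255],
  [[0,0,0],[0,0,0],255],
  [[0,0,0],[0,0,0],100],
  [[0,0,0],[0,0,0],100],
  [[0,0,0],[0,0,0],100],
  [[0,0,0],[0,0,20],100],
  [[0,0,0],[0,0,40],50],
  [[0,0,0],[0,0,50],0],
  [[0,0,0],[0,20,30],0],
  [[0,0,0],[0,0,0],0],
])

```text
clock: 7.88
position: [0.511, -0.1584, 0.234]
ee_rot: [0.003, 0.748, 0.664, 0.002]
contact_force: [-0.3, -0.1, -1.0]
width: 0.0852
```

```bash
python3 - <<'E'
from fit import *
st=telemetry.get_state(); print(st["clock"],st["position"],st["width"],st["contact_force"],st["moment"])
R=Rn.from_quat(st["ee_rot"],scalar_first=True).as_matrix();print(np.arctan2(R[1,1],R[0,1]),R[2])
im=imaging.get_image("scene"); cv2.imwrite("pics/s5.png",cv2.resize(im[180:300,200:345],None,fx=5,fy=5,interpolation=cv2.INTER_CUBIC)[:600])
E
```

```text
7.875 [ 0.51102879 -0.15840897  0.23402447] 0.08521959742299728 [-0.3204298  -0.08130191 -0.98307395] [ 0.0584828  -0.06345196 -0.00474802]
-0.11961208815742129 [-0.00192113  0.00700061 -0.99997365]
```

View pics/s5.png

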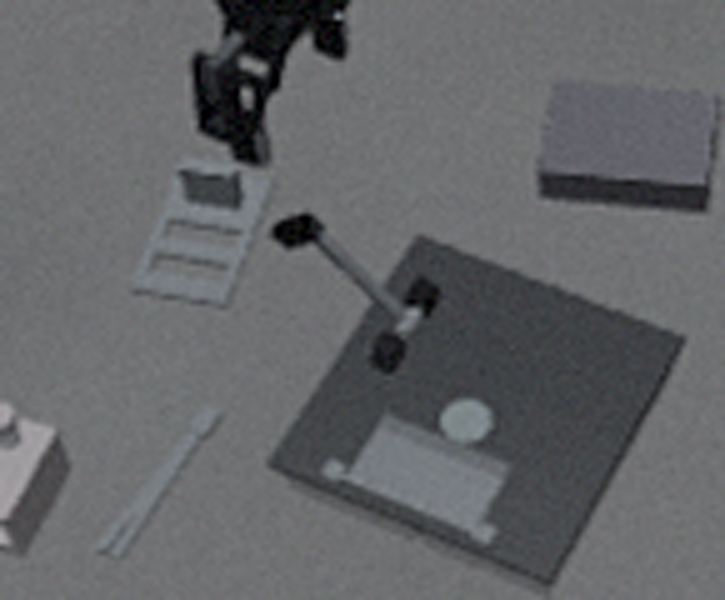

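The scene view shows the lever leaning far outwards, tab at crop (295,230) and hinge at (410,320), with the gripper clear. Now to the carrier fin.

Request:
arm_command([
  [[0,0,0.048],[-12,47.7,0],0],
  [[0,0,0.048],[-12,47.7,0],0],
  [[0,0,0.048],[-12,47.7,0],0],
  [[0,0,0.048],[-12,47.7,0],0],
  [[0,0,0.048],[-12,47.7,0],0],
  [[0,0,0.048],[-12,47.7,0],0],
  [[0,0,0.048],[-12,47.7,0],0],
  [[0,0,0.048],[-12,47.7,0],0],
  [[0,0,0.048],[-12,47.7,-20],0],
  [[0,0,0.05],[-12,47.7,-30],0],
  [[0,0,0],[0,0,-40],0],
  [[0,0,0],[0,0,-40],0],
  [[0,0,0],[0,0,0],0],
])

```text
clock: 9.55
position: [0.3863, 0.3165, 0.097]
ee_rot: [-0.002, 0.569, 0.823, -0.005]
contact_force: [-0.5, 0.1, 0.4]
width: 0.0855
```

```bash
python3 - <<'E'
from fit import *
st=telemetry.get_state(); print(st["clock"],st["position"],st["width"],st["contact_force"])
R=Rn.from_quat(st["ee_rot"],scalar_first=True).as_matrix();print(np.arctan2(R[1,1],R[0,1]),R[2])
im=imaging.get_image("scene"); cv2.imwrite("pics/s6.png",cv2.resize(im[190:310,350:480],None,fx=5,fy=5,interpolation=cv2.INTER_CUBIC)[:600])
im=imaging.get_image("top"); np.save("pics/t6.npy",im); cv2.imwrite("pics/t6.png",cv2.resize(im[165:265,290:420],None,fx=6,fy=6,interpolation=cv2.INTER_CUBIC)[:600])
E
```

```text
9.55 [0.38626622 0.31650183 0.09699874] 0.08546685226019216 [-0.47813629  0.08974621  0.36764274]
0.36115445877496777 [-0.00219895 -0.0096217  -0.99995129]
```

View pics/s6.png

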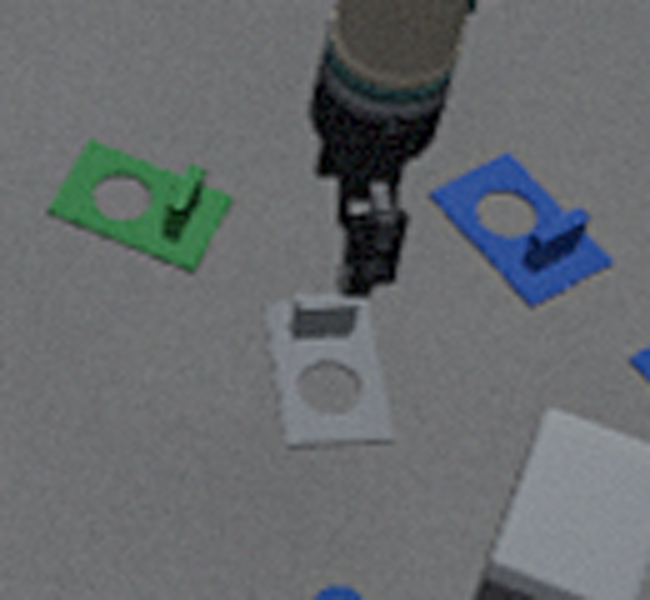

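View pics/t6.png

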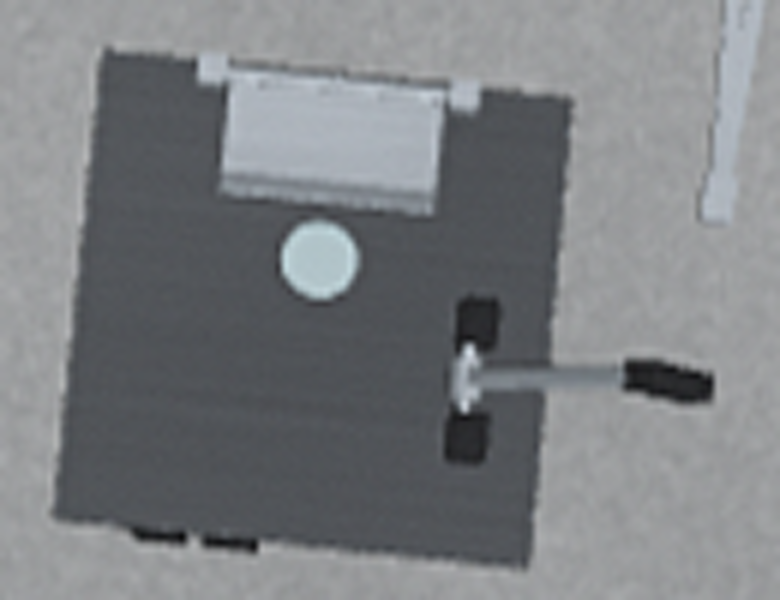

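```bash
python3 - <<'E'
from fit import *
j=np.array([np.cos(.361),np.sin(.361),0])
for p in ([.3863,.3165,.097],[.3863,.3165,.11]+j*.05,[.3863,.3165,.11]-j*.05,[.3915,.319,.042],np.array([.3915,.319,.042])+.02*np.array([-j[1],j[0],0]),np.array([.3915,.319,.042])-.02*np.array([-j[1],j[0],0])):
    u=proj("scene",np.array(p)); print(((u-[350,190])*5).round(0))
# lever
q=[.5497,-.0388,.045,-.12]
for th in(2.0,2.2,2.3,2.4,2.5):
    g=T(q,(-.025,-.065+.0965*np.cos(th+.147),.01+.0965*np.sin(th+.147)))
    print(th,((proj("scene",g)-[200,180])*5).round(),((proj("top",g)-[290,165])*6).round())
E
```

```text
[338. 237.]
[354. 291.]
[329. 162.]
[327. 293.]
[358. 292.]
[297. 294.]
2.0 [324. 217.] [616. 366.]
2.2 [305. 220.] [649. 374.]
2.3 [298. 223.] [663. 377.]
2.4 [292. 228.] [675. 381.]
2.5 [286. 233.] [684. 384.]
```

The lever reads about 2.35 rad in both views, and the projected fin top matches the picture (crop 297–360, 295). I'm going down on the fin.

Request:
arm_command([
  [[0,0,0],[5,2.5,-30],0],
  [[0,0,0],[0,0,-30],0],
  [[0,0,0],[0,0,-24],0],
  [[0,0,0],[0,0,0],0],
  [[0,0,0],[0,0,0],255],
  [[0,0,0],[0,0,0],255],
  [[0,0,0],[0,0,0],255],
  [[0,0,0],[0,0,0],255],
  [[0,0,0],[0,0,0],255],
  [[0,0,0],[0,0,0],255],
], newtons=60)

```text
clock: 10.9
position: [0.3944, 0.3212, 0.0175]
ee_rot: [0.0, 0.569, 0.823, 0.0]
contact_force: [-1.0, -0.1, 5.2]
width: 0.0107
```

```bash
python3 - <<'E'
from fit import *
st=telemetry.get_state(); print(st["clock"],st["position"],st["width"],st["contact_force"],st["moment"])
R=Rn.from_quat(st["ee_rot"],scalar_first=True).as_matrix();print(np.arctan2(R[1,1],R[0,1]),R[2])
im=imaging.get_image("scene"); cv2.imwrite("pics/s7.png",cv2.resize(im[190:310,350:480],None,fx=5,fy=5,interpolation=cv2.INTER_CUBIC)[:600])
E
```

```text
10.9 [0.39441796 0.32121032 0.01753118] 0.010677532622174274 [-0.95553099 -0.13473375  5.1995054 ] [-0.06799863  0.1598854   0.00962428]
0.36082898452247364 [ 1.43757250e-04  8.64132158e-04 -9.99999616e-01]
```

View pics/s7.png

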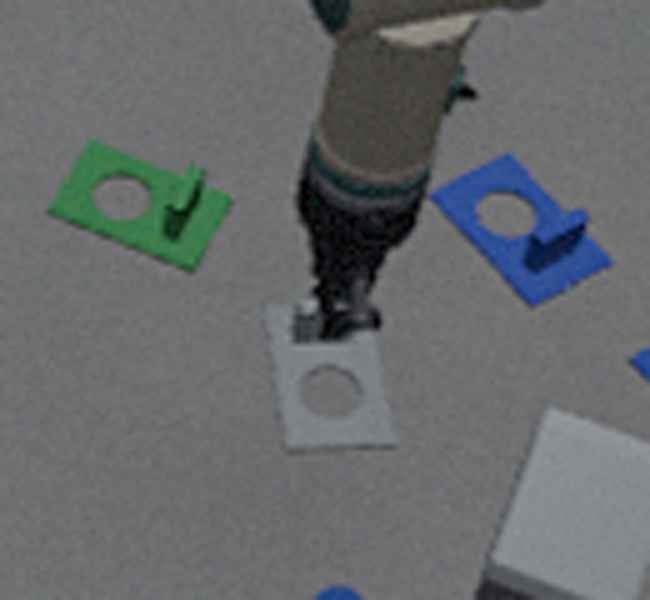

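Width 10.7 mm means the fin is held; the picture shows the pad slightly towards the fin's +y end. I'll lift, carry the carrier to above the loading side, and measure it there.

Request:
arm_command([
  [[0,0,0],[0,0,20],255],
  [[0,0,0],[0,0,40],255],
  [[0,0,0],[0,0,40],255],
  [[0,0,-0.048],[8.6,-35.2,10],255],
  [[0,0,-0.048],[8.6,-35.2,0],255],
  [[0,0,-0.048],[8.6,-35.2,0],255],
  [[0,0,-0.048],[8.6,-35.2,0],255],
  [[0,0,-0.048],[8.6,-35.2,0],255],
  [[0,0,-0.048],[8.6,-35.2,0],255],
  [[0,0,-0.048],[8.6,-35.2,0],255],
  [[0,0,-0.048],[8.6,-35.2,0],255],
  [[0,0,-0.048],[8.6,-35.2,0],255],
  [[0,0,-0.049],[8.6,-35.2,0],255],
  [[0,0,0],[0,0,0],255],
  [[0,0,0],[0,0,-25],255],
  [[0,0,0],[0,0,-15],255],
  [[0,0,0],[0,0,0],255],
  [[0,0,0],[0,0,0],255],
])

```text
clock: 13.2
position: [0.4804, -0.0305, 0.0873]
ee_rot: [0.0, 0.748, 0.664, 0.0]
contact_force: [0.2, -0.3, -1.4]
width: 0.0109
```

```bash
python3 - <<'E'
from fit import *
st=telemetry.get_state(); print(st["clock"],st["position"],st["width"],st["contact_force"],st["moment"])
R=Rn.from_quat(st["ee_rot"],scalar_first=True).as_matrix();print(np.arctan2(R[1,1],R[0,1]),R[2])
im=imaging.get_image("scene"); np.save("pics/s8.npy",im); cv2.imwrite("pics/s8.png",cv2.resize(im[200:300,235:345],None,fx=6,fy=6,interpolation=cv2.INTER_CUBIC)[:600])
im=imaging.get_image("top"); np.save("pics/t8.npy",im); cv2.imwrite("pics/t8.png",cv2.resize(im[165:265,290:400],None,fx=6,fy=6,interpolation=cv2.INTER_CUBIC)[:600])
E
```

```text
13.2 [ 0.48035837 -0.03047371  0.08730564] 0.010941875494422255 [ 0.18451428 -0.29000545 -1.42892586] [ 0.00616012  0.02650205 -0.02873697]
-0.11944343145207224 [ 1.37789360e-04  5.43832518e-04 -9.99999843e-01]
```

View pics/s8.png

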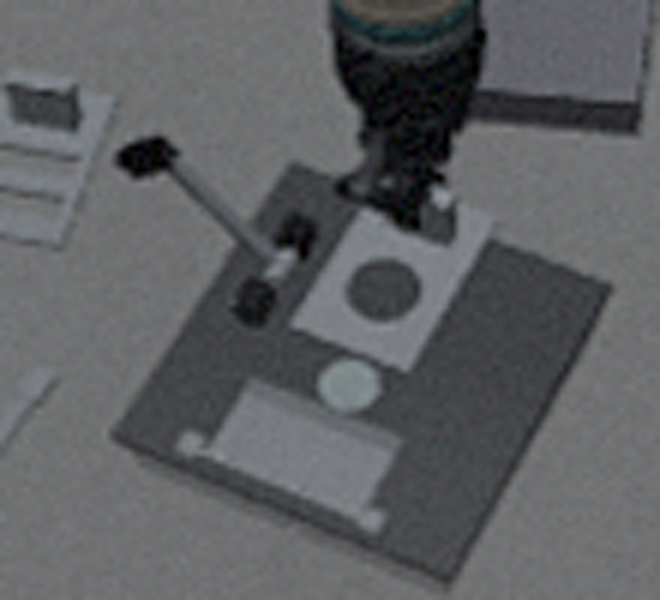

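View pics/t8.png

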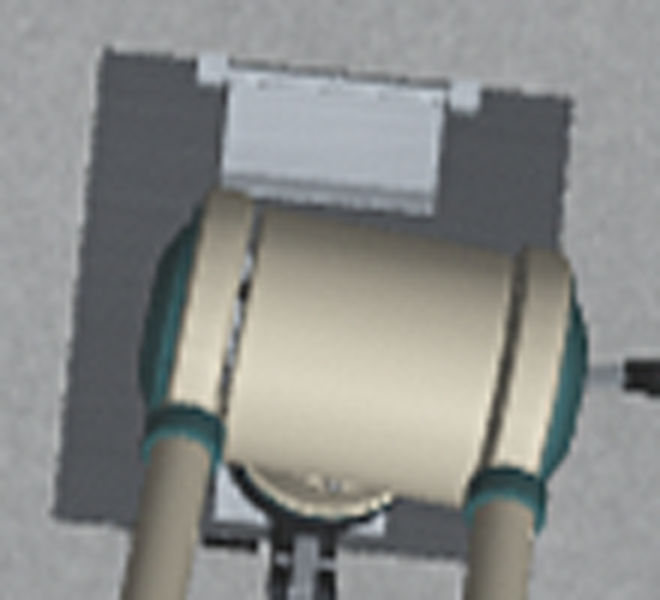

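```bash
python3 - <<'E'
from fit import *
a,b=.055,.035
M=[(a,b,0),(a,-b,0),(-a,b,0),(.014,0,0)]
s=up([(408,371),(290,327),(494,220),(383,290)],6,(235,200))
o=[("scene",m,u) for m,u in zip(M,s)]
for z in(.0738,.068):
    c,r=fitz(o,[.5,-.03,-.12],z); print(c.round(4),r.round(2).tolist())
    qs=np.array([.5549,-.0378,.045,-.1236])
    d=c[:2]-qs[:2]; cc,ss=np.cos(qs[3]),np.sin(qs[3]); print("in stage",cc*d[0]+ss*d[1],-ss*d[0]+cc*d[1],c[3]-qs[3])
    # TCP rel carrier (with +4mm x bias)
    print("fin world",T(c,(-.03,0,0)))
E
```

```text
[ 0.5141 -0.0353  0.0738 -0.1032] [[-0.04, 0.3], [-0.22, 0.05], [0.38, -0.56], [-0.11, 0.16]]
in stage -0.040799174180287535 -0.00258127594345253 0.02040255302186572
fin world [ 0.48425344 -0.0322412   0.0738    ]
[ 0.5105 -0.037   0.068  -0.1037] [[-0.06, 0.25], [-0.14, 0.03], [0.31, -0.48], [-0.1, 0.17]]
in stage -0.04414498196876425 -0.004636768404134161 0.019870624686722793
fin world [ 0.4806814  -0.03385265  0.068     ]
```

In the stage frame the carrier is at x ≈ -41 mm (expected -40), y ≈ -2.6 mm and yaw within 0.02 rad. I'll shift 2.5 mm towards +y and lower until I feel the bed.

Request:
arm_command([
  [[0,0,0],[0.3,2.5,-10],255],
  [[0,0,0],[0,0,-9],255],
  [[0,0,0],[0,0,-2],255],
  [[0,0,0],[0,0,0],255],
  [[0,0,0],[0,0,0],255],
])

```text
clock: 13.92
position: [0.4807, -0.0286, 0.066]
ee_rot: [0.0, 0.748, 0.663, 0.0]
contact_force: [-0.4, 0.6, -1.7]
width: 0.0104
```

Request:
arm_command([
  [[0,0,0],[0,0,-1.5],255],
  [[0,0,0],[0,0,0],255],
])

```text
clock: 14.18
position: [0.4805, -0.0285, 0.0644]
ee_rot: [0.0, 0.748, 0.663, 0.0]
contact_force: [0.3, 0.8, -1.4]
width: 0.0112
```

Request:
arm_command([
  [[0,0,0],[0,0,-1],255],
  [[0,0,0],[0,0,0],255],
])

```text
clock: 14.42
position: [0.4804, -0.0285, 0.0634]
ee_rot: [-0.0, 0.748, 0.663, -0.0]
contact_force: [-0.6, -0.0, -2.1]
width: 0.0106
```

Request:
arm_command([
  [[0,0,0],[0,0,-1],255],
  [[0,0,0],[0,0,0],255],
])

```text
clock: 14.68
position: [0.4806, -0.0285, 0.0625]
ee_rot: [0.0, 0.748, 0.663, 0.0]
contact_force: [0.8, 0.5, 0.4]
width: 0.0106
```

Request:
arm_command([
  [[0,0,0],[0,0,-1],255],
  [[0,0,0],[0,0,0],255],
])

```text
clock: 14.92
position: [0.4806, -0.0285, 0.0625]
ee_rot: [0.0, 0.748, 0.663, 0.0]
contact_force: [-2.6, -0.0, 8.6]
width: 0.0106
```

Bed contact came exactly at the predicted TCP height of 62.5 mm. I'll ease the push slightly and slide forward along the stage's x.

Request:
arm_command([
  [[0,0,0],[0,0,0.5],255],
  [[0,0,0],[6,-0.7,0],255],
  [[0,0,0],[6,-0.7,0],255],
  [[0,0,0],[6,-0.7,0],255],
  [[0,0,0],[4,-0.5,0],255],
  [[0,0,0],[0,0,0],255],
])

```text
clock: 15.68
position: [0.5016, -0.0309, 0.0625]
ee_rot: [-0.001, 0.748, 0.663, -0.001]
contact_force: [-4.1, -0.1, 9.0]
width: 0.0111
```

```bash
python3 - <<'E'
from fit import *
st=telemetry.get_state(); print(st["clock"],st["position"],st["width"],st["contact_force"],st["moment"])
im=imaging.get_image("scene"); np.save("pics/s9.npy",im); cv2.imwrite("pics/s9.png",cv2.resize(im[230:300,250:335],None,fx=8,fy=8,interpolation=cv2.INTER_CUBIC)[:600])
E
```

```text
15.675 [ 0.50159934 -0.03088664  0.06251243] 0.011073075647054462 [-4.06936968 -0.06825178  8.96555306] [ 0.12625681  0.60260324 -0.01385154]
```

View pics/s9.png

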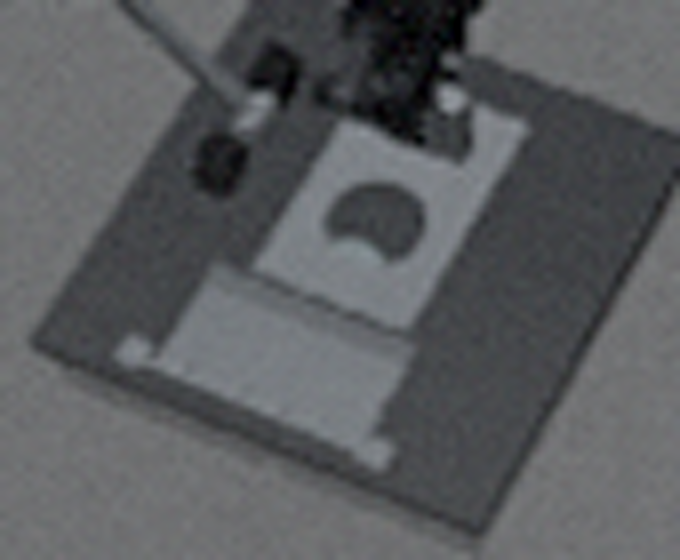

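```bash
python3 - <<'E'
from fit import *
a,b=.055,.035
M=[(a,b,0),(a,-b,0),(-a,b,0),(.014,0,0)]
s=up([(410,334),(252,271),(530,125),(375,223)],8,(250,230))
o=[("scene",m,u) for m,u in zip(M,s)]
c,r=fitz(o,[.5,-.03,-.12],.049); print(c.round(4),r.round(2).tolist())
L=.1
S=[(L,L,0),(L,-L,0)]; 
for qs in (np.array([.5549,-.0378,.045,-.1236]),):
    d=c[:2]-qs[:2]; cc,ss=np.cos(qs[3]),np.sin(qs[3]); print("in stage",cc*d[0]+ss*d[1],-ss*d[0]+cc*d[1],c[3]-qs[3])
    # predicted leaf corners
    for p in((.0443,.045,.0105),(.0443,-.045,.0105),(.1,.1,0),(.1,-.1,0),(.094,.045,.007),(.094,-.045,.007)): print(p,((proj("scene",T(qs,p))-[250,230]+.5)*8-.5).round())
E
```

```text
[ 0.5347 -0.0347  0.049  -0.1131] [[-0.14, -0.04], [0.01, 0.02], [-0.09, -0.03], [0.23, 0.05]]
in stage -0.020424512405258537 0.0006181850559125136 0.010490700929015426
(0.0443, 0.045, 0.0105) [416. 353.]
(0.0443, -0.045, 0.0105) [215. 270.]
(0.1, 0.1, 0) [479. 534.]
(0.1, -0.1, 0) [ 27. 342.]
(0.094, 0.045, 0.007) [358. 458.]
(0.094, -0.045, 0.007) [154. 372.]
```

The fit puts the carrier at stage x -20.4 mm (front edge at +34.6), y +0.6 mm, yaw +0.01 rad; the predicted leaf corners match the picture. About 40 mm remain to the stop, so I'll go on.

Request:
arm_command([
  [[0,0,0],[5,-0.6,0],255],
  [[0,0,0],[5,-0.6,0],255],
  [[0,0,0],[5,-0.6,0],255],
  [[0,0,0],[5,-0.6,0],255],
  [[0,0,0],[5,-0.6,0],255],
  [[0,0,0],[0,0,0],255],
])

```text
clock: 16.48
position: [0.527, -0.034, 0.0625]
ee_rot: [-0.0, 0.748, 0.663, -0.0]
contact_force: [-2.5, 1.1, 7.2]
width: 0.0109
```

```bash
python3 - <<'E'
from fit import *
st=telemetry.get_state(); print(st["clock"],st["position"],st["width"],st["contact_force"],st["moment"])
im=imaging.get_image("scene"); np.save("pics/s10.npy",im); cv2.imwrite("pics/s10.png",cv2.resize(im[230:300,250:335],None,fx=8,fy=8,interpolation=cv2.INTER_CUBIC)[:600])
E
```

```text
16.475 [ 0.52696647 -0.03395519  0.06250085] 0.010912395780348066 [-2.49919142  1.14463872  7.22802837] [0.0951996  0.47799459 0.01359784]
```

View pics/s10.png

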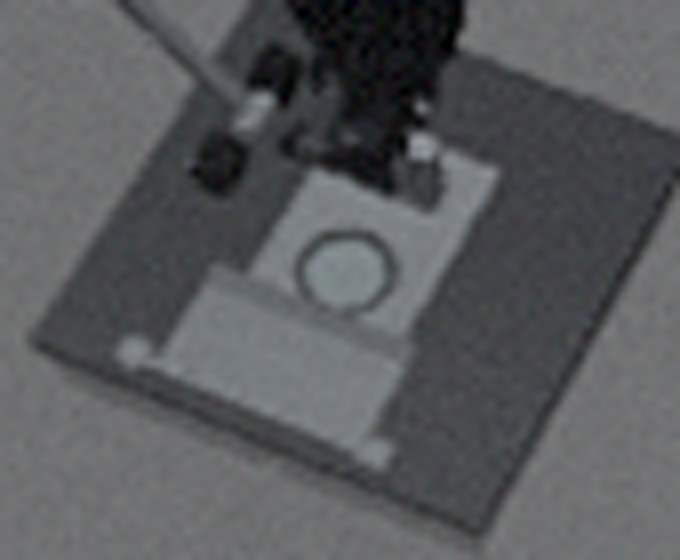

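The front edge is under the leaf (corners unmoved at (215,268) and (413,350)), and the hole sits centred over the window at (345,273). About 15 mm to go.

Request:
arm_command([
  [[0,0,0],[4,-0.5,0],255],
  [[0,0,0],[4,-0.5,0],255],
  [[0,0,0],[3,-0.4,0],255],
  [[0,0,0],[0,0,0],255],
])

```text
clock: 17.02
position: [0.5375, -0.0353, 0.0625]
ee_rot: [-0.001, 0.748, 0.663, -0.001]
contact_force: [-3.8, 0.3, 8.1]
width: 0.0107
```

Request:
arm_command([
  [[0,0,0],[1.5,-0.2,0],255],
  [[0,0,0],[0,0,0],255],
])

```text
clock: 17.27
position: [0.5385, -0.0354, 0.0625]
ee_rot: [-0.001, 0.748, 0.663, -0.001]
contact_force: [-5.1, 1.4, 7.6]
width: 0.011
```

Request:
arm_command([
  [[0,0,0],[1.5,-0.2,0],255],
  [[0,0,0],[0,0,0],255],
])

```text
clock: 17.52
position: [0.5401, -0.0356, 0.0625]
ee_rot: [-0.001, 0.748, 0.663, -0.001]
contact_force: [-5.3, 1.1, 8.7]
width: 0.0109
```

Request:
arm_command([
  [[0,0,0],[1,-0.1,0],255],
  [[0,0,0],[0,0,0],255],
])

```text
clock: 17.77
position: [0.5403, -0.0356, 0.0625]
ee_rot: [-0.002, 0.748, 0.663, -0.001]
contact_force: [-6.5, 1.0, 10.4]
width: 0.0111
```

Request:
arm_command([
  [[0,0,0],[1,-0.1,0],255],
  [[0,0,0],[0,0,0],255],
])

```text
clock: 18.02
position: [0.5402, -0.0356, 0.0625]
ee_rot: [-0.002, 0.748, 0.663, -0.002]
contact_force: [-8.3, 0.6, 11.9]
width: 0.0107
```

Request:
arm_command([
  [[0,0,0],[1,-0.1,0],255],
  [[0,0,0],[0,0,0],255],
])

```text
clock: 18.27
position: [0.5402, -0.0356, 0.0625]
ee_rot: [-0.003, 0.748, 0.664, -0.003]
contact_force: [-10.4, 1.0, 12.4]
width: 0.0111
```

TCP x has stopped at 0.5402 while the forward force builds, so the carrier is against the stop. I'll ease the forward push by 1 mm and take a last look.

Request:
arm_command([
  [[0,0,0],[-1,0.1,0],255],
  [[0,0,0],[0,0,0],255],
  [[0,0,0],[0,0,0],255],
])

```text
clock: 18.65
position: [0.5402, -0.0356, 0.0625]
ee_rot: [-0.002, 0.748, 0.663, -0.002]
contact_force: [-8.7, 0.4, 12.1]
width: 0.0107
```

```bash
python3 - <<'E'
from fit import *
st=telemetry.get_state(); print(st["clock"],st["position"],st["ee_rot"],st["width"],st["contact_force"],st["moment"])
im=imaging.get_image("scene"); np.save("pics/s11.npy",im); cv2.imwrite("pics/s11.png",cv2.resize(im[225:300,235:335],None,fx=8,fy=8,interpolation=cv2.INTER_CUBIC)[:600])
im=imaging.get_image("top"); cv2.imwrite("pics/t11.png",im)
E
```

```text
18.65 [ 0.54024618 -0.03557577  0.06251141] [-0.00221555  0.7481772   0.66349222 -0.0020093 ] 0.010698031822922973 [-8.73647437  0.38239011 12.08344088] [0.0512456  0.97794184 0.00298631]
```

View pics/s11.png

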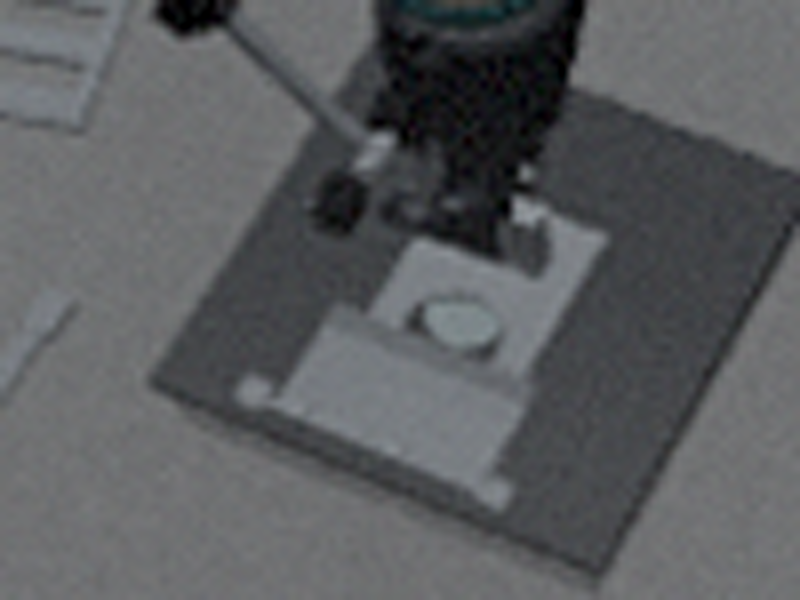

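View pics/t11.png

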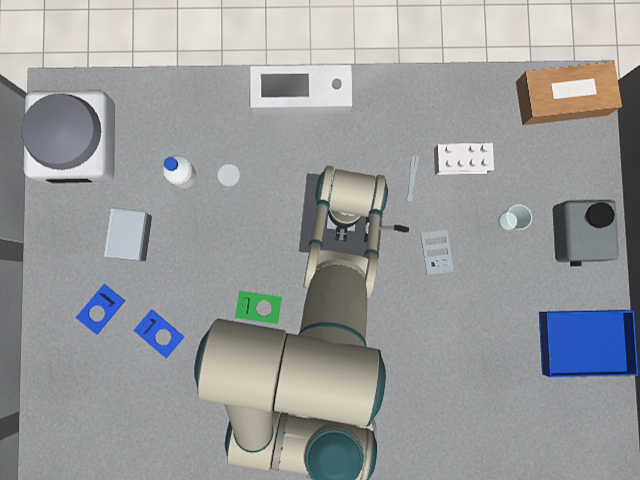

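```bash
python3 - <<'E'
from fit import *
qs=np.array([.5549,-.0378,.045,-.1236])
cc,ss=np.cos(qs[3]),np.sin(qs[3])
def st(p,z):
    X=onz("scene",up([p],8,(235,225))[0],z); d=X[:2]-qs[:2]; return np.round([1000*(cc*d[0]+ss*d[1]),1000*(-ss*d[0]+cc*d[1])],1)
print("rear+y corner (exp -35,35)",st((609,237),.049))
print("right edge near leaf",st((533,375),.049))
print("hole centre (34,0)",st((455,326),.049))
print("left edge pts",st((374,305),.049),st((412,240),.049))
E
```

```text
rear+y corner (exp -35,35) [-37.   35.9]
right edge near leaf [34.  37.9]
hole centre (34,0) [27.  -0.6]
left edge pts [ 32.  -34.5] [ -1.8 -35.5]
```

```bash
python3 - <<'E'
from h import *
print(manip.sign_off())
st=telemetry.get_state(); print(st["clock"],st["position"],st["contact_force"],st["width"])
E
```

```text
the job is handed in; nothing more can be done
None
the job is handed in; nothing more can be done
```

The job is handed in at about 18.8 s of the 54 s. The round-hole carrier is tucked under the leaf and against the stop, and the gripper is still holding it by the fin and pressing down. `sign_off` gives no verdict, so these are my own last checks:

| Check | Last reading | Needed |
|---|---|---|
| Lever angle | about 2.35 rad when let go (both views); looked unmoved in the last pictures | over 1.8 |
| Front edge, stage x | about 73 mm by camera | over 71 |
| Side offset | about 0 to 2 mm | under 13 |
| Squareness | within about 0.02 rad | under 0.10 |
| Push on the bed | about 12 N | over 4 |
| Grip | 60 N set, fin held at 10.7 mm opening | over 3 N |
| Leaf | corners looked unmoved | under 0.05 rad |

- **Fully home:** The last few millimetres rest on touch more than sight. The tool stopped at x = 0.5402 while the forward force rose from about 5 to 10 N, and the stop was predicted at about 0.540. I then eased that force to about 8.7 N.
- **Camera disagreement:** The two cameras placed the stage about 5 mm apart in x. The push on the tool while gripping the lever tab favoured the top view, so I used that one.
- **Hole reading:** The last check of the hole's centre gave 27 mm instead of 34 mm. The leaf hides part of the hole, so I did not count it.
- **Not measured directly:** I judged leaf angle and carrier tilt only from the pictures and from bed contact at the expected height.
- **Bystanders:** Nothing else on the bench looked moved in the last top view.

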